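Reset and lock the vacuum regulator

TASK

The knob of the bench vacuum regulator is locked (pulled out) at an old setting: press it straight in to free it, turn it clockwise until its white pointer stands at the red set-point marker, and pull it out until it is locked there, its whole 8 mm. It comes out only where its locking teeth mesh, so if it stops early ease it a few degrees to either side and try again, staying as near to the red marker as it will lock; never force the teeth. Leave the other things on the bench where they are.

Things in the scene. Friction and masses are not known exactly. Their poses are not given: they have to be found in the camera images.
- regulator: Vacuum regulator, fixed on the bench near its right edge: upright round column, 76 mm across, white upper housing with a round gauge in front (reaching 47 mm from the axis), two capped hose connectors low at its right. Origin at bench level under the knob's axis; x to its back, y left, z up. On top a round grey dial plate with black ticks, 80 mm across, face at z = 130 mm, the knob in its middle.
- knob: Black ribbed knob, axis upright: rigid barrel 45 mm in diameter, 32 mm tall, on a flange 55 mm across and 5 mm thick; white pointer line. Origin on the axis 38 mm below its top; x along the pointer, z up. In, it turns against 0.1 N m and stays where left. Out, it is locked by 5 mm of tooth overlap with +-1.5 degrees of play.
- knob_top (a point): Centre of the knob's top face, 168 mm above the bench when the knob is in, 176 mm when it is out. Grip the barrel with the fingertips no lower than 30 mm below this point, so that they clear the flange.
- knob_pointer (a point): Outer end of the white pointer on the flange's rim, 29 mm from the knob's axis.
- red_mark (a point): Inner tip of the small red set-point marker clamped on the dial plate's rim, 30.5 mm from the knob's axis; the marker rises 5 mm above the plate and does not move. It stands 0.5 to 1.35 rad clockwise (seen from above) of the pointer's start.
- knob_lift (a joint): How far the knob is out (m): 0 pushed in, free to turn; 0.008 fully out, locked. A ball detent resists, hardest 1 to 2 mm from each end: about 6 N to pull out, 5 N to push in, friction included. Pulled with the teeth out of mesh it stops hard at 2.5 to 3.5 mm. A green band shows under the flange when it is out.
- lock_ring: Toothed ring hidden in the housing, fixed, origin on the knob's axis: 20 gaps, one every 18 degrees, at an unknown angle to the scale, so the nearest gap lies up to 9 degrees either side of the red marker and is found by feel; the knob's lugs enter within 1.5 to 2.5 degrees of a gap's middle. Teeth are square-ended and do not guide; over 30 N between knob and ring damages them.
- medium_bottle: Bottle of pink medium with an orange cap, 68 mm in diameter, 150 mm tall, standing in the middle of the bench. Origin at the middle of its underside.
- dish: Closed round culture dish with pink medium, 60 mm in diameter, 13 mm high, in the middle of the bench. Origin at the middle of its underside.
- tube50: Upright 50 ml tube with an orange cap, 33 mm in diameter, 116 mm tall, behind the regulator at the bench's right edge. Origin at the middle of its underside.

How it is judged:
By the outcome, as a careful person would: the job done as asked, in the order asked, and still so for the second after the job is handed in, with the robot touching nothing.
It also fails if it takes over 67 s, if anything falls off the work surface, if the arm or the gripper's body presses on something with over 40 N, if the wrist force passes 120 N, or if a joint passes its speed limit or range.

ROBOT

A 7-joint arm with a two-finger parallel gripper is mounted at the origin on the work surface; the furniture and walls round the work are solid. World frame = base frame: x ahead of the robot, y to its left, z up, the work surface at z = 0. Lengths are in m, angles in rad, forces in N, time in s.
With the tool pointing down it reaches from about 0.4 to 0.85 m from the base axis. Payload 4.5 kg.
Tool frame: the origin (TCP) lies where the fingers leave the gripper's body, on its centre line; the fingertips stand 64 mm ahead of it and the grasp point (between the pads) lies 45 mm ahead of it; z points along the fingers, y is the line along which they close (so a half turn about z gives the same grasp; the last joint's range is limited). The gripper opens to 88 mm and grips with 3 to 60 N. Pads are 18 mm wide; open, the fingers measure 123 mm over their backs; the gripper's body (75 mm by 187 mm) begins 45 mm behind the grasp point.
Start: joints at [1.158, 0.689, -0.195, 1.565, 0.157, 0.902, -0.215], TCP at [0.27, -0.564, 0.303] pointing down, gripper open.
Joint ranges: [-3.01, 3.01], [-0.46, 2.08], [-1.47, 1.51], [0.13, 2.56], [-1, 4.14], [0.04, 2.09], [-2.66, 2.66]. Speed limits (rad/s): [2.57, 2.57, 3.14, 3.14, 3.14, 3.14, 3.14].

INTERFACE

Orientations are given as a unit quaternion [x, y, z, w].
In Python, from plant import r gives the robot as it stands.
- The arm moves only by the tool play_rows, never from a script. Its arguments are lists of equal length, an entry for each row: "translation": the shift along the tool's x, y, z in m, a list of three; "delta_rot": the turn, a rotation vector about the tool's x, y, z in degrees, a list of three; "grip": the opening, from -1 (shut) to 1 (fully open). In form: {"translation": [[x, y, z], ...], "delta_rot": [[rx, ry, rz], ...], "grip": [grip, ...]}. A call has 1 to 20 rows; each row shifts and turns the commanded pose from where the row before left it, along the tool's axes as they then stand; what a row does not reach is not made up. A row lasts 1/8 s, in which the tool goes at most 62.5 mm and 10.7 degrees, less where a joint would pass 70% of its speed; a pose out of reach is approached as far as the arm can. A call with a gripper value outside its range is refused whole. The fingers move at their own pace and stop on an object; "squeeze" is the grip in N (left out, the last holds). Time passes only in rows, so rows that do not move let the fingers close. It gives the time, the measured TCP pose, the force, the opening and the grip force at its end, in the units of the state.
- r.get_state(): the state, without advancing time (a new reading comes with each control period).
- r.snapshot(name): name is "scene" or "top"; returns the picture (420x560x3 uint8, blue, green, red); there is no depth.
- r.get_calibration(name): a dict with "intrinsics" (3x3 intrinsics, pixels), "k1" (the pictures are not rectified: a ray, as slopes to the right and down, at radius r is drawn at 1 + k1 r^2 times it, then the intrinsics apply), "eye" and "rotation" of the camera in the world. Camera axes: x right, y up, looking along -z (the intrinsics and any distortion apply to the point x, -y, -z); pixel columns grow to the right and rows downward; lengths in m; the calibration is good to about 2 mm. A picture is of the moment at which its call begins. get_calibration takes no time and is no camera call.
- r.finish_job(): hands the job in; it is judged then, once.
Trained networks look in the newest picture that a camera, given by its name, has taken for a name from the list of things; names that differ only in an ending like _2 or _b are one class to them, and where a whole thing is asked for, a point or a joint stands for the part that bears it (a point fixed in the world has none). Each returns a list of dicts, best first, with "confidence" (0 to 1); they miss things now and then, are a little off and sometimes report something else, mostly with a low value. They report only what shows in the picture. A call takes as long as a camera call.
- r.look_for(camera, target): "point" ([x, y, z] in m, in world coordinates, good to about 4 mm: the middle of the surface that is visible of it).
- r.silhouettes(camera, target): "pixels" (420x560 bool, what is visible of it).
The state is a dict: "clock": time; "q": joint angles; "qd": joint speeds; "joint_torque": joint torques, N m; "tool_pos": TCP position; "eef_rot": TCP orientation; "contact_force": force on the tool from outside, world axes, zero at the start; "moment": the same for the moment, N m; "opening": opening from 0.0 (shut) to 1.0 (fully open); "finger_force": force on a finger pad.
Only numpy, scipy, OpenCV 4.12 (cv2) and the standard library are available. Lean on these libraries where they do the work, as an engineer would, in place of code of your own. Each camera call takes 0.05 s, during which the arm holds its last target. There are 200 camera calls.

## Working session

There is one attempt and no reset: what is moved stays moved. The work goes in short steps, Python scripts to look and compute and a tool call to move; the robot and the scene stay as the last step left them, time stands still between calls to the robot, and variables do not carry over. Pictures are saved under pics/ and viewed, at most 10 in all, crops included, and the job is handed in when it is done.

Besides the shell and the picture viewer there is one more tool, called after "Emit:" by a JSON object that holds its "fn" and its "kwargs". play_rows: Moves the arm, as the interface text tells. Its arguments: {"type":"object","properties":{"translation":{"type":"array","items":{"type":"array","items":{"type":"number"}}},"delta_rot":{"type":"array","items":{"type":"array","items":{"type":"number"}}},"grip":{"type":"array","items":{"type":"number"}},"squeeze":{"type":"number"}},"required":["translation","delta_rot","grip"]}

```bash
mkdir -p pics
python3 - <<'E'
from plant import r
import cv2,numpy as np
s=r.get_state();print({k:np.round(v,4).tolist() for k,v in s.items()})
for c in ["scene","top"]:
    im=r.snapshot(c);cv2.imwrite(f"pics/{c}0.png",im)
    k=r.get_calibration(c);print(c,{a:np.round(b,4).tolist() for a,b in k.items()})
    for t in ["knob","knob_top","knob_pointer","red_mark","regulator","medium_bottle","dish","tube50"]:
        print(t,[(np.round(d["point"],4).tolist(),round(d["confidence"],2)) for d in r.look_for(c,t)[:2]])
E
```

```text
{'clock': 0.0, 'q': [1.1578, 0.69, -0.1945, 1.5663, 0.1573, 0.9025, -0.2151], 'qd': [0.0004, 0.001, -0.0002, -0.0001, 0.0, 0.0022, 0.0004], 'joint_torque': [-0.0002, -52.7552, -1.2666, -15.3426, -0.0525, 0.0066, 0.0002], 'tool_pos': [0.2698, -0.5632, 0.3019], 'eef_rot': [0.9751, 0.2216, -0.0003, -0.0009], 'contact_force': [0.4583, 0.5097, -0.4826], 'moment': [-0.0434, 0.0113, 0.0425], 'finger_force': 0.0, 'opening': 1.002}
scene {'intrinsics': [[522.2251, 0.0, 288.6292], [0.0, 522.2251, 205.8813], [0.0, 0.0, 1.0]], 'k1': 0.0593, 'eye': [-0.0406, -0.8776, 0.5409], 'rotation': [0.509, -0.1504, -0.2464, 0.8109]}
knob [([0.3543, -0.3179, 0.1529], 0.62)]
knob_top [([0.355, -0.3216, 0.1473], 0.94), ([0.3535, -0.3303, 0.081], 0.72)]
knob_pointer [([0.3585, -0.3199, 0.151], 0.86)]
red_mark []
regulator [([0.3512, -0.3301, 0.0814], 0.87)]
medium_bottle [([0.4573, 0.0215, 0.0796], 0.74)]
dish []
tube50 [([0.5091, -0.3792, 0.0657], 0.88)]
top {'intrinsics': [[448.9573, 0.0, 281.4722], [0.0, 448.9573, 205.0535], [0.0, 0.0, 1.0]], 'k1': -0.0867, 'eye': [0.2747, -0.1365, 1.1664], 'rotation': [-0.048, 0.0723, 0.7098, -0.699]}
knob [([0.3711, -0.3008, 0.1766], 0.71)]
knob_top [([0.3744, -0.3048, 0.1783], 0.78)]
knob_pointer [([0.3711, -0.3001, 0.1774], 0.57)]
red_mark [([0.3685, -0.3036, 0.1756], 0.2)]
regulator [([0.3684, -0.2952, 0.1312], 0.58)]
medium_bottle [([0.4649, 0.0398, 0.115], 0.76), ([0.3654, -0.2954, 0.1319], 0.45)]
dish [([0.3808, -0.0054, 0.004], 0.62)]
tube50 [([0.5142, -0.3632, 0.1129], 0.56), ([0.3672, -0.3006, 0.1745], 0.43)]
```

```bash
cat > h.py <<'E'
from plant import r
import cv2,numpy as np
from scipy.spatial.transform import Rotation as R
def proj(c,P):
    k=r.get_calibration(c);p=(np.atleast_2d(P)-k["eye"])@R.from_quat(k["rotation"]).as_matrix()
    u=np.c_[p[:,0],-p[:,1]]/-p[:,2:3];u=u*(1+k["k1"]*(u**2).sum(1,keepdims=True))
    K=np.array(k["intrinsics"]);return u*[K[0,0],K[1,1]]+K[:2,2]
def back(c,uv,z):
    k=r.get_calibration(c);K=np.array(k["intrinsics"])
    u=cv2.undistortPoints(np.array(uv,float).reshape(-1,1,2),K,np.array([k["k1"],0,0,0.])).reshape(-1,2)
    d=np.c_[u[:,0],-u[:,1],-np.ones(len(u))]@R.from_quat(k["rotation"]).as_matrix().T
    e=np.array(k["eye"]);return e+d*((z-e[2])/d[:,2])[:,None]
E
python3 - <<'E'
from h import *
a=cv2.imread("pics/scene0.png");b=cv2.imread("pics/top0.png")
print(proj("top",[[.37,-.303,.176]]),proj("scene",[[.37,-.303,.176]]))
u,v=proj("top",[[.37,-.303,.15]])[0].astype(int);c=b[v-35:v+35,u-35:u+35]; print("top crop origin",u-35,v-35)
cv2.imwrite("pics/t1.png",cv2.resize(c,(590,590),interpolation=2))
u,v=proj("scene",[[.37,-.303,.15]])[0].astype(int);c=a[v-50:v+50,u-60:u+60]; print("scene crop origin",u-60,v-50)
cv2.imwrite("pics/s1.png",cv2.resize(c,(720,600),interpolation=2))
E
```

```text
[[340.79385288 237.48350557]] [[306.50592008 218.96840312]]
top crop origin 303 203
scene crop origin 246 183
```

View pics/scene0.png

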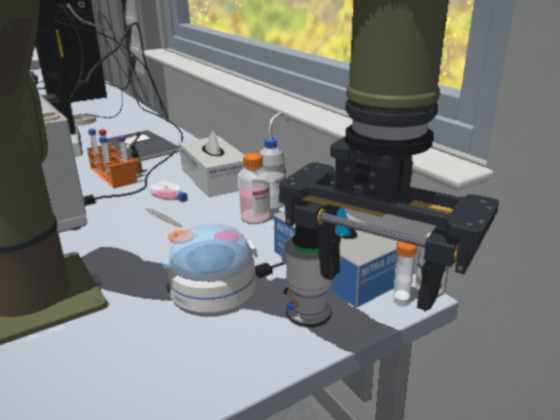

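View pics/t1.png

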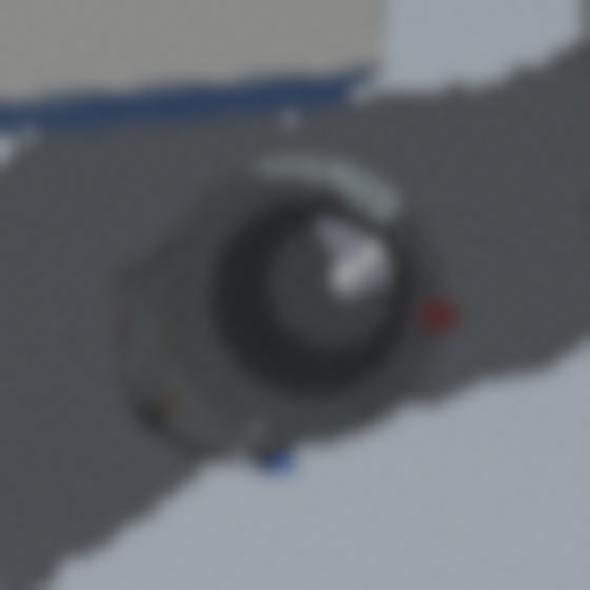

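View pics/s1.png

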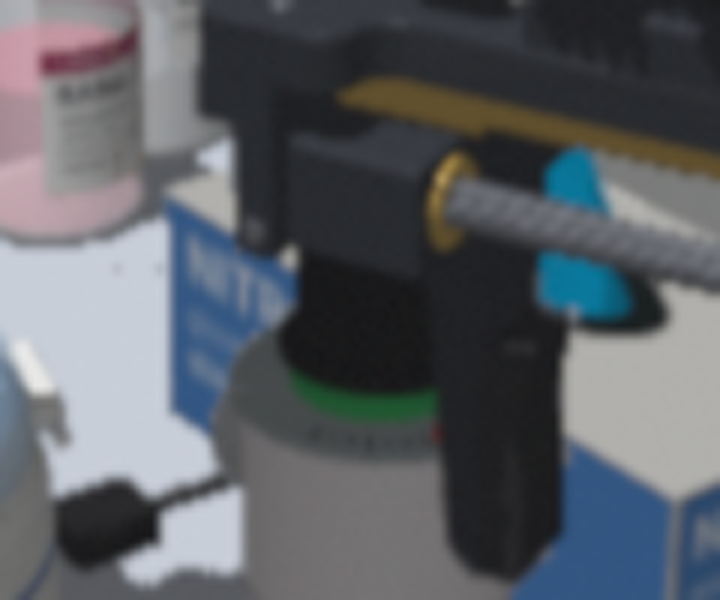

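The scene view shows the knob out (green band at about (308,250)), partly hidden by the left finger. The top crop shows the red marker near full-image pixel (355,240) and the knob top near (342,237), in the arm's shadow. I'll check the full top view.

View pics/top0.png

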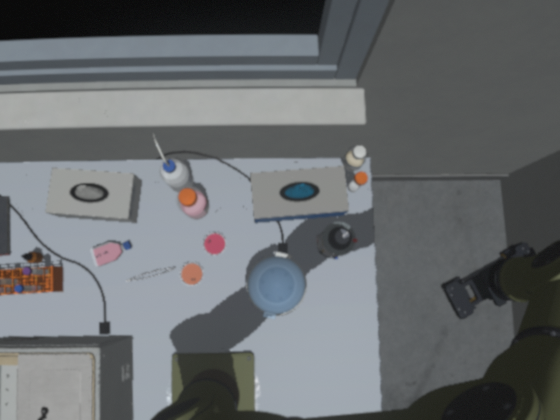

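The top view shows the arm's shadow over the regulator at (340,238), with the gripper off the bench at (490,280). I'll move the gripper out of the line of sight and look again.

Emit:
{"fn": "play_rows", "kwargs": {"translation": [[0.033,-0.009,-0.008],[0.033,-0.009,-0.008],[0.033,-0.009,-0.008],[0.033,-0.009,-0.008],[0.033,-0.007,-0.008]], "delta_rot": [[0,0,0],[0,0,0],[0,0,0],[0,0,0],[0,0,0]], "grip": [1,1,1,1,1]}}

```text
clock: 1.52
tool_pos: [0.401, -0.4527, 0.3431]
eef_rot: [0.975, 0.222, 0.0, 0.0]
contact_force: [-0.6, -0.1, 0.4]
opening: 1.004
finger_force: 0.0
```

Run:
```python
from h import *
out=[]
for c,hw in(("top",25),("scene",40)):
    im=r.snapshot(c);cv2.imwrite(f"pics/{c}2.png",im)
    u,v=proj(c,[[.37,-.303,.16]])[0].astype(int);m=im[v-hw:v+hw,u-hw:u+hw]; print(c,"origin",u-hw,v-hw,"scale",400/(2*hw))
    m=np.clip(m.astype(float)*1.5,0,255).astype(np.uint8)
    out.append(cv2.resize(m,(400,400),interpolation=2))
    for t in ["knob","knob_top","knob_pointer","red_mark"]:
        print(t,[(np.round(d["point"],4).tolist(),round(d["confidence"],2)) for d in r.look_for(c,t)[:2]])
        for d in r.silhouettes(c,t)[:1]:
            y,x=np.nonzero(d["pixels"]);print("  sil",len(x),x.mean().round(1),y.mean().round(1),x.min(),x.max(),y.min(),y.max(),round(d["confidence"],2))
cv2.imwrite("pics/c2.png",np.hstack(out))
```

```text
top origin 314 213 scale 8.0
knob [([0.375, -0.3017, 0.1764], 0.68)]
  sil 420 340.1 237.7 328 351 227 249 0.94
knob_top [([0.3693, -0.3057, 0.1745], 0.91), ([0.3688, -0.298, 0.1312], 0.32)]
  sil 433 339.5 237.6 328 351 227 249 0.8
knob_pointer [([0.3722, -0.3018, 0.1759], 0.78)]
  sil 421 339.3 238.0 328 350 227 249 0.91
red_mark []
scene origin 266 188 scale 5.0
knob [([0.364, -0.3157, 0.1622], 0.96)]
  sil 1154 309.0 233.0 292 327 213 253 0.57
knob_top [([0.363, -0.3192, 0.1559], 0.89)]
  sil 1064 308.9 232.5 293 326 213 251 0.61
knob_pointer [([0.3656, -0.3199, 0.1602], 0.68)]
  sil 1122 309.3 232.5 293 327 212 252 0.57
red_mark [([0.3683, -0.3453, 0.1381], 0.62)]
  sil 19 321.4 255.9 319 323 254 258 0.4
```

View pics/c2.png

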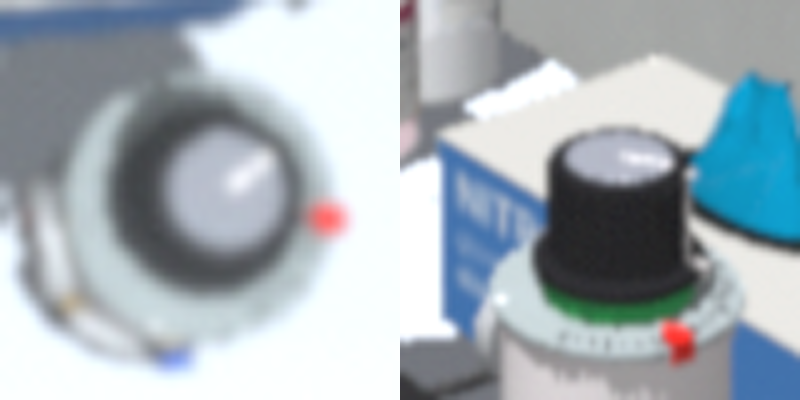

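The top crop shows the pointer running from (232,190) to (272,153) and the red marker at (327,219). The scene crop shows the pointer at the knob's right, with its flange end at (700,268), and the red marker at (678,335).

Run:
```python
from h import *
def px(c,p): 
    p=np.array(p,float); return (p+.5)/8-.5+[314,213] if c=="top" else (p-[400,0]+.5)/5-.5+[266,188]
A=back("top",[px("top",(225,190))],.176)[0];B=back("scene",[px("scene",(619,157))],.176)[0]
print("axis",A.round(4),B.round(4))
for c,C,p0,p1 in(("top",A,(232,190),(274,151)),("scene",B,(622,155),(672,163))):
    q=back(c,[px(c,p0),px(c,p1)],.176);d=q[1]-q[0];e=q[1]-C
    print(c,"pointer line ang",np.degrees(np.arctan2(d[1],d[0])),"centre->end",np.degrees(np.arctan2(e[1],e[0])),np.hypot(*e[:2]))
    im=cv2.imread(f"pics/{c}2.png").astype(int);m=(im[...,2]-np.maximum(im[...,0],im[...,1]));m[m<40]=0
    u,v=proj(c,[[.37,-.303,.16]])[0].astype(int);w=np.zeros_like(m);w[v-40:v+40,u-40:u+40]=m[v-40:v+40,u-40:u+40]
    y,x=np.nonzero(w);g=w[y,x];rc=[(x*g).sum()/g.sum(),(y*g).sum()/g.sum()]
    for z in(.13,.1325,.135):
        q=back(c,[rc],z)[0];e=q-C;print(c,"red",np.round(rc,1),len(x),z,q.round(4),np.degrees(np.arctan2(e[1],e[0])).round(1),np.hypot(*e[:2]).round(4))
q=back("scene",[px("scene",(703,269))],.144)[0];e=q-B;print("flange end",np.degrees(np.arctan2(e[1],e[0])),np.hypot(*e[:2]))
```

```text
axis [ 0.3726 -0.3051  0.176 ] [ 0.3736 -0.3056  0.176 ]
top pointer line ang -48.81911763794098 centre->end -53.06779678215626 0.01779101315296438
top red [354.5 240. ] 12 0.13 [ 0.3681 -0.3427  0.13  ] -96.8 0.0378
top red [354.5 240. ] 12 0.1325 [ 0.3679 -0.3422  0.1325] -97.2 0.0373
top red [354.5 240. ] 12 0.135 [ 0.3677 -0.3417  0.135 ] -97.7 0.0369
scene pointer line ang -53.69483157880671 centre->end -48.22958538577742 0.016417710481026457
scene red [321.1 255.4] 45 0.13 [ 0.3709 -0.3404  0.13  ] -94.4 0.035
scene red [321.1 255.4] 45 0.1325 [ 0.3684 -0.3437  0.1325] -97.7 0.0385
scene red [321.1 255.4] 45 0.135 [ 0.3659 -0.347   0.135 ] -100.5 0.0421
flange end -60.14387410417889 0.02848222700774174
```

Emit:
{"fn": "play_rows", "kwargs": {"translation": [[0.0097,-0.0363,0.015],[0.0097,-0.0363,0.015],[0.0096,-0.0363,0.015],[0.0096,-0.0364,0.015],[0,0,0.02],[0,0,0]], "delta_rot": [[0,0,0],[0,0,0],[0,0,0],[0,0,0],[0,0,0],[0,0,0]], "grip": [1,1,0.7,0.5,0.5,0.5]}}

```text
clock: 3.18
tool_pos: [0.372, -0.3053, 0.2621]
eef_rot: [0.975, 0.222, -0.001, -0.001]
contact_force: [0.6, -0.4, -0.4]
opening: 0.748
finger_force: 0.0
```

Run:
```python
from h import *
out=[]
s=r.get_state();print(s["tool_pos"],s["eef_rot"],s["q"],s["contact_force"],s["opening"])
for c,hw in(("top",40),("scene",60)):
    im=r.snapshot(c)
    u,v=proj(c,[[.373,-.305,.18]])[0].astype(int);m=im[v-hw:v+hw,u-hw:u+hw]; print(c,"origin",u-hw,v-hw)
    out.append(cv2.resize(np.clip(m*1.3,0,255).astype(np.uint8),(400,400),interpolation=2))
cv2.imwrite("pics/c3.png",np.hstack(out))
```

```text
[ 0.37202356 -0.30532888  0.26208448] [ 9.75056838e-01  2.21952767e-01 -7.56449866e-04 -7.47398467e-04] [ 0.69608665  0.57220912 -0.16271313  2.03234445  0.16821057  0.55153392
 -0.70805026] [ 0.61425485 -0.44845973 -0.3756348 ] 0.747505542004836
top origin 301 195
scene origin 248 156
```

View pics/c3.png

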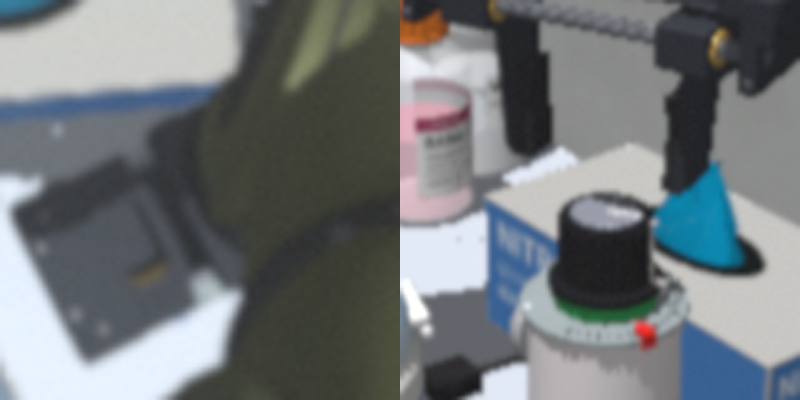

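The fingertips at (525,150) and (688,185) straddle the knob top at (604,212) evenly, so the gripper is centred. I'll descend and close lightly.

Emit:
{"fn": "play_rows", "kwargs": {"translation": [[0,0,0.016],[0,0,0.016],[0,0,0.015],[0,0,0],[0,0,0],[0,0,0],[0,0,0]], "delta_rot": [[0,0,0],[0,0,0],[0,0,0],[0,0,0],[0,0,0],[0,0,0],[0,0,0]], "grip": [0.4,0.4,0.4,-0.1,-0.1,-0.1,-0.1], "squeeze": 12}}

```text
clock: 4.15
tool_pos: [0.3726, -0.3062, 0.2163]
eef_rot: [0.975, 0.221, 0.0, 0.001]
contact_force: [0.5, -1.0, 0.4]
opening: 0.508
finger_force: 12.0
```

Emit:
{"fn": "play_rows", "kwargs": {"translation": [[0,0,0],[0,0,0.002],[0,0,0.002],[0,0,0.002],[0,0,0.002],[0,0,0.001],[0,0,0]], "delta_rot": [[0,0,0],[0,0,0],[0,0,0],[0,0,0],[0,0,0],[0,0,0],[0,0,0]], "grip": [-0.1,-0.1,-0.1,-0.1,-0.1,-0.1,-0.1], "squeeze": 25}}

```text
clock: 5.03
tool_pos: [0.3727, -0.3062, 0.2082]
eef_rot: [0.975, 0.221, 0.001, 0.001]
contact_force: [-2.4, 0.5, 19.7]
opening: 0.503
finger_force: 25.0
```

Emit:
{"fn": "play_rows", "kwargs": {"translation": [[0,0,-0.0008],[0,0,0],[0,0,0]], "delta_rot": [[0,0,0],[0,0,3],[0,0,3]], "grip": [-0.1,-0.1,-0.1]}}

```text
clock: 5.4
tool_pos: [0.3726, -0.3061, 0.2084]
eef_rot: [0.986, 0.17, 0.0, 0.001]
contact_force: [-1.2, -0.1, 12.7]
opening: 0.512
finger_force: 25.0
```

```bash
cat >> h.py <<'E'
def st():
    s=r.get_state();x=R.from_quat(s["eef_rot"]).as_matrix()[:,0]
    print("t",round(s["clock"],2),"pos",np.round(s["tool_pos"],4),"yaw",np.degrees(np.arctan2(x[1],x[0])).round(2),"F",s["contact_force"].round(1),"M",s["moment"].round(2),"ff",s["finger_force"])
E
python3 -c "
from h import *
st()"
```

```text
t 5.4 pos [ 0.3726 -0.3061  0.2084] yaw 19.52 F [-1.2 -0.1 12.7] M [-0.16  0.15  0.07] ff 24.986877869814634
```

Emit:
{"fn": "play_rows", "kwargs": {"translation": [[0,0,-0.0008],[0,0,0],[0,0,0],[0,0,0],[0,0,0],[0,0,0],[0,0,0],[0,0,0],[0,0,0],[0,0,0]], "delta_rot": [[0,0,5],[0,0,5],[0,0,5],[0,0,5],[0,0,5],[0,0,5],[0,0,5],[0,0,5],[0,0,0],[0,0,0]], "grip": [-0.1,-0.1,-0.1,-0.1,-0.1,-0.1,-0.1,-0.1,-0.1,-0.1]}}

```text
clock: 6.65
tool_pos: [0.3725, -0.3058, 0.2085]
eef_rot: [0.984, -0.177, 0.0, 0.0]
contact_force: [0.7, -0.3, 6.3]
opening: 0.506
finger_force: 25.0
```

Run:
```python
from h import *
st()
im=r.snapshot("scene");cv2.imwrite("pics/s4.png",im)
u,v=proj("scene",[[.373,-.305,.15]])[0].astype(int);hw=40;print(u-hw,v-hw)
cv2.imwrite("pics/c4.png",cv2.resize(np.clip(im[v-hw:v+hw,u-hw:u+hw]*1.5,0,255).astype(np.uint8),(560,560),interpolation=2))
```

```text
t 6.65 pos [ 0.3725 -0.3058  0.2085] yaw -20.41 F [ 0.7 -0.3  6.3] M [-0.09 -0.04 -0.08] ff 24.986295187845826
268 193
```

View pics/c4.png

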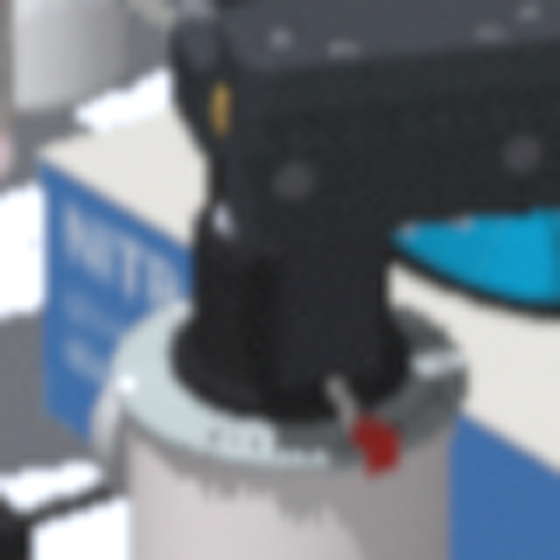

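The knob is fully in, with no green showing. The pointer on the flange runs from (336,383) to (352,418), almost at the red marker centred at (378,445). I'll measure the residual angle.

Run:
```python
from h import *
px=lambda p:(np.array(p,float)+.5)/7-.5+[268,193]
C=np.array([.3733,-.3056])
def rep(n,p,z):
    e=back("scene",[px(p)],z)[0][:2]-C;print(n,z,np.degrees(np.arctan2(e[1],e[0])).round(1),(1000*np.hypot(*e)).round(1))
for p in((332,378),(342,396),(350,415)):
    for z in(.136,): rep(f"ptr{p}",p,z)
rep("ptr end",(352,420),.134);rep("ptr end",(352,420),.131)
for z in(.13,.135): rep("redtip",(358,430),z)
rep("red top mid",(380,425),.135);rep("red mid",(378,445),.1325)
rep("red bottom",(378,470),.13)
# predicted pixels for pointer/marker at angles
for a in(-94,-97,-100,-103):
    d=np.array([np.cos(np.radians(a)),np.sin(np.radians(a))])
    P=[[*(C+d*ra),z] for ra,z in((.0235,.136),(.0275,.136),(.029,.133),(.0305,.135),(.0305,.13),(.04,.135),(.04,.13))]
    print(a,((proj("scene",P)+.5-[268,193])*7-.5).round(0).tolist())
```

```text
ptr(332, 378) 0.136 -92.3 16.7
ptr(342, 396) 0.136 -98.1 24.3
ptr(350, 415) 0.136 -102.1 32.2
ptr end 0.134 -100.3 31.2
ptr end 0.131 -95.5 26.9
redtip 0.13 -95.8 29.6
redtip 0.135 -102.5 37.0
red top mid 0.135 -94.4 37.2
red mid 0.1325 -98.0 40.5
red bottom 0.13 -101.6 45.9
-94 [[347.0, 392.0], [357.0, 401.0], [360.0, 416.0], [364.0, 411.0], [364.0, 431.0], [388.0, 431.0], [388.0, 451.0]]
-97 [[342.0, 394.0], [351.0, 402.0], [354.0, 417.0], [358.0, 413.0], [357.0, 433.0], [380.0, 433.0], [379.0, 453.0]]
-100 [[337.0, 395.0], [345.0, 404.0], [348.0, 419.0], [351.0, 414.0], [351.0, 434.0], [371.0, 435.0], [371.0, 455.0]]
-103 [[332.0, 396.0], [339.0, 405.0], [342.0, 420.0], [345.0, 416.0], [344.0, 436.0], [362.0, 437.0], [362.0, 457.0]]
```

Pointer and red marker both read about -97 to -98°, aligned within about 2°. Now a gentle trial pull.

Emit:
{"fn": "play_rows", "kwargs": {"translation": [[0,0,-0.001],[0,0,-0.001],[0,0,-0.001],[0,0,-0.001],[0,0,0],[0,0,0]], "delta_rot": [[0,0,0],[0,0,0],[0,0,0],[0,0,0],[0,0,0],[0,0,0]], "grip": [-0.1,-0.1,-0.1,-0.1,-0.1,-0.1], "squeeze": 30}}

```text
clock: 7.45
tool_pos: [0.3724, -0.3058, 0.2116]
eef_rot: [0.984, -0.177, -0.0, -0.0]
contact_force: [3.7, -2.7, -19.9]
opening: 0.507
finger_force: 30.0
```

It stopped at about 3.1 mm with 20 N, so the teeth are out of mesh. I'll back off, turn 3° and try again.

Emit:
{"fn": "play_rows", "kwargs": {"translation": [[0,0,0.0012],[0,0,0.001],[0,0,0],[0,0,-0.001],[0,0,-0.0007],[0,0,0]], "delta_rot": [[0,0,0],[0,0,0],[0,0,3],[0,0,0],[0,0,0],[0,0,0]], "grip": [-0.1,-0.1,-0.1,-0.1,-0.1,-0.1]}}

```text
clock: 8.2
tool_pos: [0.3725, -0.3057, 0.2115]
eef_rot: [0.979, -0.203, -0.0, -0.0]
contact_force: [4.0, -0.8, -10.3]
opening: 0.505
finger_force: 30.0
```

```bash
python3 -c "
from h import *
st()"
```

```text
t 8.2 pos [ 0.3725 -0.3057  0.2115] yaw -23.39 F [  4.   -0.8 -10.3] M [-0.14 -0.79 -0.14] ff 29.985267939046025
```

Still blocked. I'll try the other side, 3° anticlockwise of the marker.

Emit:
{"fn": "play_rows", "kwargs": {"translation": [[0,0,0.001],[0,0,0.0007],[0,0,0],[0,0,0],[0,0,-0.001],[0,0,-0.0007],[0,0,0]], "delta_rot": [[0,0,0],[0,0,0],[0,0,-3],[0,0,-3],[0,0,0],[0,0,0],[0,0,0]], "grip": [-0.1,-0.1,-0.1,-0.1,-0.1,-0.1,-0.1]}}

```text
clock: 9.07
tool_pos: [0.3725, -0.3058, 0.2114]
eef_rot: [0.989, -0.151, -0.0, -0.0]
contact_force: [4.3, -0.7, -11.0]
opening: 0.501
finger_force: 30.0
```

```bash
python3 -c "
from h import *
st()"
```

```text
t 9.07 pos [ 0.3725 -0.3058  0.2114] yaw -17.37 F [  4.3  -0.7 -11. ] M [-0.12 -0.96  0.09] ff 29.985054340213537
```

Emit:
{"fn": "play_rows", "kwargs": {"translation": [[0,0,0.001],[0,0,0.0007],[0,0,0],[0,0,0],[0,0,-0.001],[0,0,-0.0007],[0,0,0]], "delta_rot": [[0,0,0],[0,0,0],[0,0,-3],[0,0,0],[0,0,0],[0,0,0],[0,0,0]], "grip": [-0.1,-0.1,-0.1,-0.1,-0.1,-0.1,-0.1]}}

```text
clock: 9.95
tool_pos: [0.3724, -0.3058, 0.2115]
eef_rot: [0.992, -0.125, -0.0, -0.0]
contact_force: [4.9, 0.7, -9.5]
opening: 0.506
finger_force: 30.0
```

```bash
python3 -c "
from h import *
st()"
```

```text
t 9.95 pos [ 0.3724 -0.3058  0.2115] yaw -14.39 F [ 4.9  0.7 -9.5] M [-0.02 -0.99  0.09] ff 29.98705948702991
```

Emit:
{"fn": "play_rows", "kwargs": {"translation": [[0,0,0.001],[0,0,0.0007],[0,0,0],[0,0,0],[0,0,0],[0,0,-0.001],[0,0,-0.0007],[0,0,0]], "delta_rot": [[0,0,0],[0,0,0],[0,0,6],[0,0,6],[0,0,0],[0,0,0],[0,0,0],[0,0,0]], "grip": [-0.1,-0.1,-0.1,-0.1,-0.1,-0.1,-0.1,-0.1]}}

```text
clock: 10.95
tool_pos: [0.3724, -0.3058, 0.2118]
eef_rot: [0.974, -0.228, 0.0, -0.0]
contact_force: [4.6, 1.1, -4.4]
opening: 0.505
finger_force: 30.0
```

```bash
python3 -c "
from h import *
st()"
```

```text
t 10.95 pos [ 0.3724 -0.3058  0.2118] yaw -26.37 F [ 4.6  1.1 -4.4] M [ 0.29 -1.03 -0.04] ff 29.991806047037244
```

The force dropped and the knob rose further, so the teeth probably mesh here. I'll pull on gently.

Emit:
{"fn": "play_rows", "kwargs": {"translation": [[0,0,-0.0005],[0,0,0]], "delta_rot": [[0,0,0],[0,0,0]], "grip": [-0.1,-0.1]}}

```text
clock: 11.2
tool_pos: [0.3724, -0.3058, 0.2123]
eef_rot: [0.974, -0.228, 0.0, -0.0]
contact_force: [4.4, 0.9, -4.5]
opening: 0.503
finger_force: 30.0
```

Emit:
{"fn": "play_rows", "kwargs": {"translation": [[0,0,-0.001],[0,0,-0.001],[0,0,-0.001],[0,0,-0.001],[0,0,-0.0002],[0,0,0],[0,0,0]], "delta_rot": [[0,0,0],[0,0,0],[0,0,0],[0,0,0],[0,0,0],[0,0,0],[0,0,0]], "grip": [-0.1,-0.1,-0.1,-0.1,-0.1,-0.1,-0.1]}}

```text
clock: 12.08
tool_pos: [0.3724, -0.3058, 0.2164]
eef_rot: [0.974, -0.228, 0.0, -0.0]
contact_force: [5.0, 0.8, -6.0]
opening: 0.505
finger_force: 30.0
```

Emit:
{"fn": "play_rows", "kwargs": {"translation": [[0,0,-0.0003],[0,0,0],[0,0,0]], "delta_rot": [[0,0,0],[0,0,0],[0,0,0]], "grip": [-0.1,-0.1,-0.1]}}

```text
clock: 12.45
tool_pos: [0.3724, -0.3058, 0.2167]
eef_rot: [0.974, -0.228, -0.0, -0.0]
contact_force: [5.3, 0.9, -6.4]
opening: 0.503
finger_force: 30.0
```

Emit:
{"fn": "play_rows", "kwargs": {"translation": [[0,0,-0.0004],[0,0,0],[0,0,0]], "delta_rot": [[0,0,0],[0,0,0],[0,0,0]], "grip": [-0.1,-0.1,-0.1]}}

```text
clock: 12.82
tool_pos: [0.3723, -0.3057, 0.2168]
eef_rot: [0.974, -0.228, -0.0, -0.0]
contact_force: [6.0, 0.6, -9.4]
opening: 0.504
finger_force: 30.0
```

Emit:
{"fn": "play_rows", "kwargs": {"translation": [[0,0,-0.0003],[0,0,0],[0,0,0]], "delta_rot": [[0,0,0],[0,0,0],[0,0,0]], "grip": [-0.1,-0.1,-0.1]}}

```text
clock: 13.2
tool_pos: [0.3724, -0.3058, 0.2169]
eef_rot: [0.974, -0.228, -0.0, -0.0]
contact_force: [5.9, 0.3, -11.4]
opening: 0.508
finger_force: 30.0
```

Emit:
{"fn": "play_rows", "kwargs": {"translation": [[0,0,-0.0003],[0,0,-0.0002],[0,0,0]], "delta_rot": [[0,0,0],[0,0,0],[0,0,0]], "grip": [-0.1,-0.1,-0.1]}}

```text
clock: 13.58
tool_pos: [0.3724, -0.3058, 0.217]
eef_rot: [0.974, -0.228, -0.0, -0.0]
contact_force: [6.9, 0.5, -15.8]
opening: 0.507
finger_force: 30.0
```

The force now rises against the upper hard stop. I'll relax, release, go straight up and move aside to look.

Emit:
{"fn": "play_rows", "kwargs": {"translation": [[0,0,0.0004],[0,0,0],[0,0,0],[0,0,0],[0,0,-0.02],[0,0,-0.03],[0,0,-0.04],[0.023,0.03,-0.02],[0.023,0.03,0],[0.023,0.03,0],[0.02,0.027,0],[0,0,0]], "delta_rot": [[0,0,0],[0,0,0],[0,0,0],[0,0,0],[0,0,0],[0,0,0],[0,0,0],[0,0,0],[0,0,0],[0,0,0],[0,0,0],[0,0,0]], "grip": [-0.1,0.4,0.4,0.4,0.4,0.4,0.4,0.4,0.4,0.4,0.4,0.4]}}

```text
clock: 15.08
tool_pos: [0.3989, -0.4527, 0.3274]
eef_rot: [0.973, -0.23, -0.0, 0.001]
contact_force: [-1.0, 0.3, -0.7]
opening: 0.701
finger_force: 0.0
```

Run:
```python
from h import *
st();out=[]
for c,hw in(("top",25),("scene",40)):
    im=r.snapshot(c);cv2.imwrite(f"pics/{c}5.png",im)
    u,v=proj(c,[[.373,-.305,.16]])[0].astype(int);print(c,u-hw,v-hw);m=im[v-hw:v+hw,u-hw:u+hw]
    out.append(cv2.resize(np.clip(m*1.5,0,255).astype(np.uint8),(400,400),interpolation=2))
cv2.imwrite("pics/c5.png",np.hstack(out))
```

```text
t 15.07 pos [ 0.3989 -0.4527  0.3274] yaw -26.6 F [-1.   0.3 -0.7] M [ 0.13  0.03 -0.05] ff 0.0
top 315 211
scene 268 188
```

View pics/c5.png

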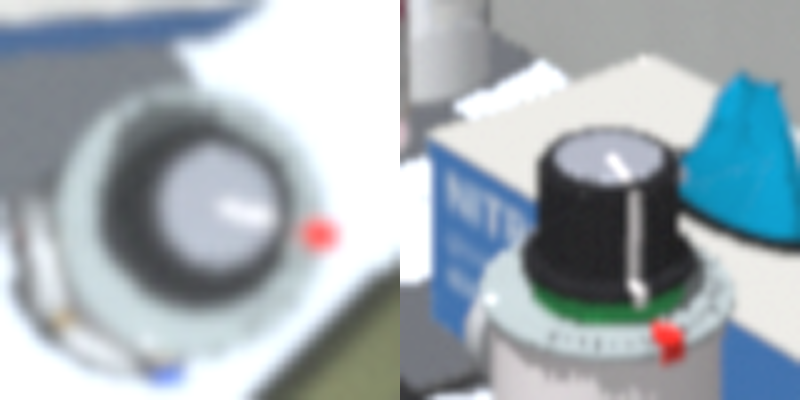

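The green band shows at (600,305), so the knob is out. The pointer's flange end is at (638,295) and the red marker at (668,340). I'll check the angle and the height.

Run:
```python
from h import *
from scipy.optimize import least_squares
T=lambda p:(np.array(p,float)+.5)/8-.5+[315,211]
S=lambda p:(np.array(p,float)-[400,0]+.5)/5-.5+[268,188]
C=np.array([.3733,-.3055])
P=lambda a,ra,z:[*(C+ra*np.array([np.cos(a),np.sin(a)])),z]
for n,c,uv,z in(("barrel top","scene",S((637,190)),.176),("flange end","scene",S((638,297)),.144),("top end","top",T((277,218)),.176),("scene top end","scene",S((627,180)),.176),
                ):
    e=back(c,[uv],z)[0][:2]-C;print(n,np.degrees(np.arctan2(e[1],e[0])).round(1),(e*1000).round(1),(1000*np.hypot(*e)).round(1))
for c,(p,q) in(("top",(T((222,205)),T((277,218)))),("scene",(S((608,155)),S((627,180))))):
    d=np.diff(back(c,[p,q],.176),axis=0)[0];print(c,"line dir",np.degrees(np.arctan2(d[1],d[0])).round(1))
for a in(-96,-100,-104,-108):
    print(a,[((proj("scene",[P(np.radians(a),ra,z)])[0]-[268,188]+.5)*5+[399.5,-.5]).round(0).tolist() for ra,z in((.0185,.176),(.0225,.172),(.0275,.144),(.0305,.132),(.036,.1325))])
# lift: silhouette vertical shift of knob top between first look and now
for n in("scene2","scene5","top2","top5"):pass
a,b=[cv2.imread(f"pics/scene{i}.png",0)[206:226,285:330].astype(np.float32) for i in(2,5)]
print("knob shift vs start px",cv2.phaseCorrelate(a,b))
```

```text
barrel top -103.5 [ -5.3 -22.1] 22.7
flange end -107.9 [ -9.3 -28.9] 30.4
top end -104.9 [ -4.4 -16.3] 16.9
scene top end -104.7 [ -4.  -15.3] 15.8
top line dir -104.3
scene line dir -106.2
-96 [[639.0, 182.0], [645.0, 200.0], [652.0, 289.0], [657.0, 328.0], [666.0, 335.0]]
-100 [[635.0, 183.0], [641.0, 201.0], [647.0, 290.0], [650.0, 329.0], [659.0, 336.0]]
-104 [[631.0, 184.0], [636.0, 202.0], [641.0, 291.0], [644.0, 331.0], [651.0, 338.0]]
-108 [[627.0, 185.0], [631.0, 202.0], [635.0, 292.0], [637.0, 332.0], [643.0, 339.0]]
knob shift vs start px ((0.506082670653548, 0.03887470258124992), 1.0437034736739264)
```

The knob is about 8° clockwise of the red marker, close to the 9° midpoint between gaps. I'll refine the marker and pointer angles from all the pictures to confirm this is the nearer gap.

Run:
```python
from h import *
from scipy import ndimage as N
def ang(e):return np.degrees(np.arctan2(e[1],e[0])).round(1)
for c,i in(("top",2),("top",5),("scene",2),("scene",5)):
    im=cv2.imread(f"pics/{c}{i}.png").astype(np.float32)
    u,v=proj(c,[[.3733,-.3055,.176]])[0]
    # axis: match a rendered bright disc+dark barrel by fitting disc centroid (soft threshold)
    f=8;x0,y0=int(u)-12,int(v)-12
    g=cv2.resize(im[y0:y0+26,x0:x0+26].mean(2),None,fx=f,fy=f,interpolation=cv2.INTER_CUBIC)
    res=[]
    for th in(70,85,100):
        L,n=N.label(g>th);k=L[int((v-y0+.5)*f),int((u-x0+.5)*f)];M=N.binary_fill_holes(L==k)
        cnt=max(cv2.findContours(M.astype(np.uint8),0,1)[0],key=len);(ex,ey),ax,_=cv2.fitEllipse(cnt)
        uv=((ex+.5)/f-.5+x0,(ey+.5)/f-.5+y0);C=back(c,[uv],.176)[0];res.append((th,C[:2].round(4).tolist(),np.round(np.array(ax)/f,1).tolist()))
        if th==85:C0=C
    print(c,i,res)
    w=im[...,2]-np.maximum(im[...,0],im[...,1]);w[w<15]=0
    rr=proj(c,[[.369,-.342,.1325]])[0].astype(int);B=np.zeros_like(w);B[rr[1]-6:rr[1]+7,rr[0]-6:rr[0]+7]=w[rr[1]-6:rr[1]+7,rr[0]-6:rr[0]+7]
    cy,cx=N.center_of_mass(B);P=back(c,[(cx,cy)],.1325)[0];e=(P-C0)[:2]
    print("   red px",round(cx,2),round(cy,2),"ang",ang(e),"r",np.hypot(*e).round(4))
```

```text
top 2 [(70, [0.3774, -0.3104], [24.3, 30.4]), (85, [0.3726, -0.3056], [15.3, 15.5]), (100, [0.3727, -0.3056], [14.2, 14.3])]
   red px 354.43 239.81 ang -96.9 r 0.0367
top 5 [(70, [0.3774, -0.3103], [24.5, 30.3]), (85, [0.3779, -0.3087], [23.7, 29.7]), (100, [0.3724, -0.3056], [14.2, 14.8])]
   red px 354.42 239.87 ang -106.5 r 0.0348
scene 2 [(70, [0.3824, -0.2935], [19.8, 28.2]), (85, [0.383, -0.2928], [19.5, 27.6]), (100, [0.3837, -0.2918], [19.4, 26.3])]
   red px 321.2 255.52 ang -106.0 r 0.0533
scene 5 [(70, [0.3823, -0.2935], [19.8, 28.3]), (85, [0.383, -0.2929], [19.5, 27.7]), (100, [0.3835, -0.2918], [19.5, 26.3])]
   red px 321.19 255.53 ang -106.1 r 0.0532
```

Run:
```python
from h import *
ctr=np.array([.3725,-.3056])
off={"top":np.zeros(2),"scene":np.array([.0010,0])}
# unwrap top face: mean brightness by angle; compare with pictures
for c in("top","scene"):
    I={i:cv2.imread(f"pics/{c}{i}.png").astype(np.float32).mean(2) for i in(2,5)}
    C=ctr+off[c];A=np.radians(np.arange(-180,180,1.))
    prof={}
    for i in I:
        S=[]
        for ra in np.arange(.007,.0155,.001):
            P=np.c_[C[0]+ra*np.cos(A),C[1]+ra*np.sin(A),np.full(len(A),.176)];m=proj(c,P).astype(np.float32)
            S.append(cv2.remap(I[i],m[:,:1],m[:,1:],cv2.INTER_CUBIC).ravel())
        prof[i]=np.mean(S,0)
    d=prof[2]-prof[5];k=np.arange(-180,180)
    for sgn,g,n in((1,-50,"start"),(-1,-104,"now")):
        w=np.clip(sgn*d,0,None)*(abs(k-g)<25);print(c,n,"pointer",(w*k).sum()/w.sum(),"peak",w.max())
    # scan axis-position sensitivity
```

```text
top start pointer -50.95793664830801 peak 28.158768
top now pointer -104.99461404862511 peak 36.133125
scene start pointer -48.76810817168905 peak 31.08406
scene now pointer -104.54089979277619 peak 42.923477
```

The pointer stands at about -104.8° and the red marker at about -96.7°, so it is about 8° off. The next gap on the other side would be about 10° off, so this is the nearer one. The knob's height in the picture matches its original locked-out height to within 0.1 px, so I'm handing in.

```bash
python3 -c "
from plant import r
print(r.finish_job())"
```

```text
the job is handed in; nothing more can be done
None
```

The knob was pressed in, turned clockwise and pulled out its full 8 mm. It is locked in what I measured as the nearest gap, about 8° clockwise past the red marker; the gap on the other side is about 10° off, so that choice was close. Job handed in at about 15 s, and nothing else was touched.

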